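Cover the steaming pot and set the hob

ROBOT

A 7-joint arm with a two-finger parallel gripper is mounted at the origin on the work surface. World frame = base frame: x ahead of the robot, y to its left, z up, the work surface at z = 0. Lengths are in m, angles in rad, forces in N, time in s.
With the tool pointing down it reaches from about 0.425 to 0.875 m from the base axis. Payload 4.7 kg.
Tool frame: the origin (TCP) lies at the very end of the fingers, on their centre line; the grasp point (between the pads) lies 19 mm behind it; z points along the fingers, y is the line along which they close (so a half turn about z gives the same grasp; the last joint's range is limited). The gripper opens to 87 mm and grips with 3 to 60 N. Pads are 19 mm wide; open, the fingers measure 117 mm over their backs; the gripper's body (75 mm by 190 mm) begins 51 mm behind the grasp point.
Start: joints at [1.198, 0.321, -0.07, 1.45, 0.023, 1.371, -0.057], TCP at [0.245, -0.602, 0.223] pointing down, gripper open.
Joint ranges: [-2.86, 2.86], [-0.3, 2.09], [-1.38, 1.24], [0.06, 2.45], [-1.56, 4.7], [0.09, 2.05], [-2.69, 2.69]. Speed limits (rad/s): [2.57, 2.57, 3.14, 3.14, 3.14, 3.14, 3.14].

INTERFACE

Orientations are given as a rotation vector (axis times angle).
In Python, from bench import ctrl, imaging, ticket gives the robot as it stands.
- The arm moves only by the tool jog_arm, never from a script. Its argument "rows" is text: rows parted by semicolons, each of 7 numbers parted by spaces: the shift along the tool's x, y, z in cm, then the turn, a rotation vector about the tool's x, y, z in rad, then the closure, from -1 (fully open) to 1 (shut), so that 0 is half open. A call has 1 to 5 rows; each row shifts and turns the commanded pose from where the row before left it, along the tool's axes as they then stand; what a row does not reach is not made up. A row lasts 1/8 s, in which the tool goes at most 62.5 mm and 10.7 degrees, less where a joint would pass 70% of its speed; a pose out of reach is approached as far as the arm can. A call with a gripper value outside its range is refused whole. The fingers move at their own pace and stop on an object; "force" is the grip in N (left out, the last holds). Time passes only in rows, so rows that do not move let the fingers close. It gives the time, the measured TCP pose, the force, the opening and the grip force at its end, in the units of the state.
- ctrl.get_state(): the state, without advancing time (a new reading comes with each control period).
- imaging.get_image(name): name is "scene" or "top" or "wrist"; returns a dict with "img" (420x560x3 uint8, blue, green, red), "vertical_fov" (degrees; the focal length in pixels is half the picture's height over the tangent of half this angle, whatever the lens; pixels are square), "cx", "cy" (the principal point, pixels), "origin" and "orientation" of the camera in the world. Camera axes: x right, y down, z forward; pixel columns grow to the right and rows downward; lengths in m; the calibration is good to about 2 mm. The wrist camera is an equidistant fisheye: a pixel r from the principal point sees the ray r / f radians off the axis. A picture is of the moment at which its call begins. There is no depth.
- ticket.close_job(): hands the job in; it is judged then, once.
The state is a dict: "time": time; "joint_positions": joint angles; "qd": joint speeds; "joint_torque": joint torques, N m; "position": TCP position; "tool_rot": TCP orientation; "ft_force": force on the tool from outside, world axes, zero at the start; "torque": the same for the moment, N m; "grip_width": opening from 0.0 (shut) to 1.0 (fully open); "grip_force": force on a finger pad.
Only numpy, scipy, OpenCV 4.12 (cv2) and the standard library are available. Lean on these libraries where they do the work, as an engineer would, in place of code of your own. Each camera call takes 0.05 s, during which the arm holds its last target. There are 200 camera calls.

TASK

The small steel pot on the hob holds clay pots to be steamed clean: take its lid from the drying rack and lower it on (do not drop it), so that it sits fully seated and level, and turn the hob's selector to the third click up from its off stop. Leave the pot standing on the cooking zone, and do not disturb the saucer in the rack, the amber jar or anything else.

Things in the scene. Friction and masses are not known exactly. Their poses are not given: they have to be found in the camera images.
- lid_center (a point): The pot's lid: steel disc 132 mm across, 0.22 kg, black knob on its top face. Starts standing on edge in the rack's slot nearer the robot, free to lift straight up, top edge about 151 mm above the table, knob roughly away from the robot. Point: on its axis at the flange's underside. Its x axis points out of the top face to the knob: level in the rack, must be up on the pot.
- lid_knob (a point): Middle of the lid's knob: a plain black cylinder 28 mm across and 25 mm long on a thinner neck; 27 mm along x from lid_center, 22 mm above the lid's top face. Axes as lid_center. Lid along x from lid_center: locating step (radius 54 mm) from -7 mm to 0, flange (radius 66 mm) from 0 to +5 mm, knob up to +39 mm.
- rack: Wire drainer, fixed, left or right of the hob; 178 mm long (x), 108 mm wide (y). Origin under its middle on the table, z up. Pairs of wire posts, topping out 80 mm above the table, make two slots across x: at x = -40 mm (nearer the robot, holds the lid, 3 mm play) and x = +45 mm (holds the saucer).
- saucer_center (a point): Centre of the plain clay saucer standing on edge in the rack's other slot: disc 100 mm across, 10 mm thick, no knob, top edge about 117 mm above the table. It stays there.
- board: Empty wooden board lying fixed on the table on the other side of the hob from the rack: 240 mm (x) by 170 mm (y), 15 mm thick. Origin at the centre of its underside, on the table. A clean place where the lid may be laid down.
- pot_rim (a point): Centre of the steel pot's mouth at rim height; z up. Pot: 1.1 kg, loose on the hob, 95 mm high, outer radius 62, inner radius 58 mm; loop handles at its +-y, below the rim, reach 84 mm from the axis. Its contents stay 17 mm or more below the rim. Lid seated: lid_center is at this point, flange on the rim, step inside with 4 mm play all round.
- hob_zone (a point): Centre of the printed round cooking zone (radius 84 mm) on the hob's glass top, 66 mm above the table. The hob is fixed: case 360 mm (x) by 280 mm (y), its centre at x = -60 mm from this point. x points from the selector to the zone (away from the robot), z up. The selector's axis is at x = -195 mm, y = 0.
- selector_grip (a point): On the selector's upright axis, 89 mm above the table. Grey metal pointer knob on the hob's front strip: skirt 48 mm across, 8 mm high, and on it a straight grip bar 44 mm long, 13 mm thick, from 10 mm below to 11 mm above this point; a black line marks the pointer half. Axes turn with the knob: the pointer lies 2.0 rad counter-clockwise (from above) of this x axis.
- selector (a joint): Angle of the selector, rad: 0 at the off stop, growing clockwise seen from above, end stop at 3.5. Sprung clicks every 0.5 rad (third click = 1.5); released it snaps into the nearest; about 0.1 N m passes a click. Ticks printed round it, off is a small ring; at off the pointer is 2.0 rad counter-clockwise of the hob's x. Starts at off, first or second click.
- jar_center (a point): Middle of an amber jar with a white cap, 60 mm across, 77 mm high, loose, beside the far part of the hob. It stays there.

How it is judged:
At the end, for the whole second after the job is handed in: The lid lies on the pot's rim, knob up: its centre within 6 mm of the rim's centre across and 3 mm in height, level within 2 degrees; the pot stands upright with its centre within 30 mm of the zone's centre; the selector rests at the third click from off (1.5 rad, within 0.14) (horizontal distance between lid_center and pot_rim below 0.006 m and z of lid_center in the frame of pot_rim between -0.003 and 0.003 m and z of lid_knob in the frame of pot_rim above 0.02 m and angle between lid_center's own x axis and vertical below 0.035 rad and angle between pot_rim's own z axis and vertical below 0.03 rad and horizontal distance between pot_rim and hob_zone below 0.03 m and value of joint selector between 1.36 and 1.64 rad and velocity of joint selector between -0.1 and 0.1 rad/s); the robot touches nothing.
It fails at once if the lid is let go above the pot, more than 15 mm over its seat (horizontal distance between lid_center and pot_rim below 0.06 m and z of lid_center in the frame of pot_rim above 0.015 m and contact force between the fingers and lid below 0.05 N).
It fails at once if the saucer is shifted in its rack by more than 30 mm or knocked out (distance of saucer_center from where it was at the start of the episode above 0.03 m).
It fails at once if the amber jar is shifted by more than 30 mm or knocked over (distance of jar_center from where it was at the start of the episode above 0.03 m).
It also fails if it takes over 72 s, if anything falls off the work surface, if the arm or the gripper's body presses on something with over 40 N, if the wrist force passes 120 N, or if a joint passes its speed limit or range.

## Working session

There is one attempt and no reset: what is moved stays moved. The work goes in short steps, Python scripts to look and compute and a tool call to move; the robot and the scene stay as the last step left them, time stands still between calls to the robot, and variables do not carry over. Pictures are saved under pics/ and viewed, at most 10 in all, crops included, and the job is handed in when it is done.

Besides the shell and the picture viewer there is one more tool, called as a command line: name --argument value ..., lists and objects as JSON in quotes. jog_arm: Moves the arm, as the interface text tells. Its arguments: {"type":"object","properties":{"rows":{"type":"string"},"force":{"type":"number"}},"required":["rows"]}

```bash
ls; mkdir -p pics; cat > h.py <<'E'
import numpy as np, cv2
from scipy.spatial.transform import Rotation as R
from bench import ctrl, imaging, ticket
def rot(o):
    o=np.array(o,float)
    if o.shape==(3,3): return o
    return R.from_rotvec(o).as_matrix() if o.size==3 else R.from_quat(o).as_matrix()
def cam(n):
    d=imaging.get_image(n); d['f']=210/np.tan(np.radians(d['vertical_fov'])/2); d['R']=rot(d['orientation']); d['n']=n; return d
def ray(d,u,v):
    x,y=u-d['cx'],v-d['cy']
    if d['n']=='wrist':
        r=np.hypot(x,y)+1e-9; t=r/d['f']; c=np.array([np.sin(t)*x/r,np.sin(t)*y/r,np.cos(t)])
    else: c=np.array([x/d['f'],y/d['f'],1])
    return d['R']@c
def onz(d,u,v,z):
    r=ray(d,u,v); o=np.array(d['origin']); return o+r*(z-o[2])/r[2]
def proj(d,P):
    c=d['R'].T@(np.array(P)-d['origin'])
    if d['n']=='wrist':
        r=np.hypot(c[0],c[1])+1e-9;t=np.arctan2(r,c[2])*d['f']; return np.array([d['cx']+t*c[0]/r,d['cy']+t*c[1]/r])
    return np.array([d['cx']+d['f']*c[0]/c[2],d['cy']+d['f']*c[1]/c[2]])
E
python3 - <<'E'
from h import *
a=cam('top');b=cam('scene')
for d in(a,b): print(d['origin'],d['orientation'],d['f'],d['cx'],d['cy'])
cv2.imwrite('pics/top.png',cv2.resize(a['img'],(800,600),interpolation=cv2.INTER_CUBIC));cv2.imwrite('pics/scene.png',cv2.resize(b['img'],(800,600),interpolation=cv2.INTER_CUBIC))
s=ctrl.get_state();print(s['position'],s['tool_rot'],s['grip_width'])
print(R.from_rotvec(s['tool_rot']).as_matrix())
E
```

```text
pics
[0.44502073 0.01946548 1.44029292] [-2.15552038  2.19090596 -0.13923501] 483.99136043546093 275.4674883672315 207.53212502121576
[0.88700327 0.56437732 0.71358558] [-0.64375037 -2.66073975  1.13589787] 400.4081087814652 279.5483240739327 207.22461928254782
[ 0.24492311 -0.60155074  0.22156589] [-3.08139303e+00 -6.03414299e-01  6.76776669e-04] 1.0034955567122386
[[ 9.26137415e-01  3.77185542e-01 -7.44648747e-04]
 [ 3.77186264e-01 -9.26136108e-01  1.55946442e-03]
 [-1.01438658e-04 -1.72514963e-03 -9.99998507e-01]]
```

View pics/top.png

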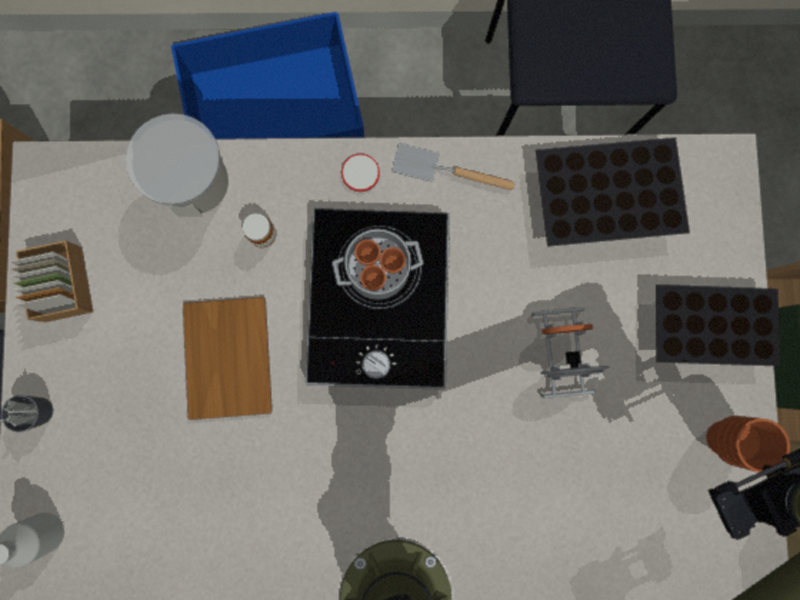

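View pics/scene.png

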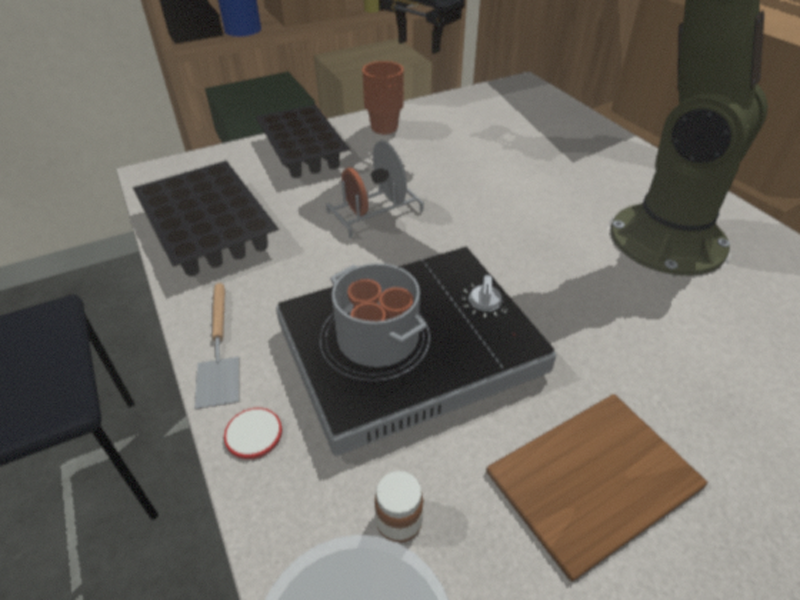

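The top view shows, in 800x600 pixels, the pot rim at about (378,262), the selector at (376,363), the lid's edge-on top at (549–608,370) with its knob at (573,358), and the saucer at (568,328). The board is left of the hob and the jar is at (258,229). The scene view agrees. Next I zoom in on the selector and rack.

```bash
python3 - <<'E'
from h import *
d=cam('top')
Z=lambda u,v,z:onz(d,u*.7,v*.7,z)[:2].round(4)
for n,u,v,z in [('hobNW',315,209,.066),('hobNE',447,213,.066),('hobSW',308,382,.066),('hobSE',443,386,.066),('zone',379,267,.066),('rim',378,262,.161),('sel',376,363,.1),('knob',573,358,.085),('lidL',549,374,.11),('lidR',608,367,.11),('lidtop',578,369,.151),('saucer',568,328,.117)]: print(n,Z(u,v,z))
def crop(im,x0,x1,y0,y1,w,h): return cv2.resize(im[y0:y1,x0:x1],(w,h),interpolation=cv2.INTER_CUBIC)
i=d['img']
A=crop(i,235,295,230,275,400,300);B=crop(i,365,429,210,282,534,600);C=crop(i,225,305,150,220,266,300)
cv2.imwrite('pics/z1.png',np.hstack([B,np.vstack([A[:, 67:333],C])]))
E
```

```text
hobNW [0.7771 0.1492]
hobNE [ 0.7653 -0.1182]
hobSW [0.4297 0.1646]
hobSE [ 0.4172 -0.1013]
zone [0.6565 0.0215]
rim [0.6514 0.0231]
sel [0.4642 0.03  ]
knob [ 0.4676 -0.3564]
lidL [ 0.4374 -0.3017]
lidR [ 0.4488 -0.4163]
lidtop [ 0.446  -0.3465]
saucer [ 0.5247 -0.3405]
```

View pics/z1.png

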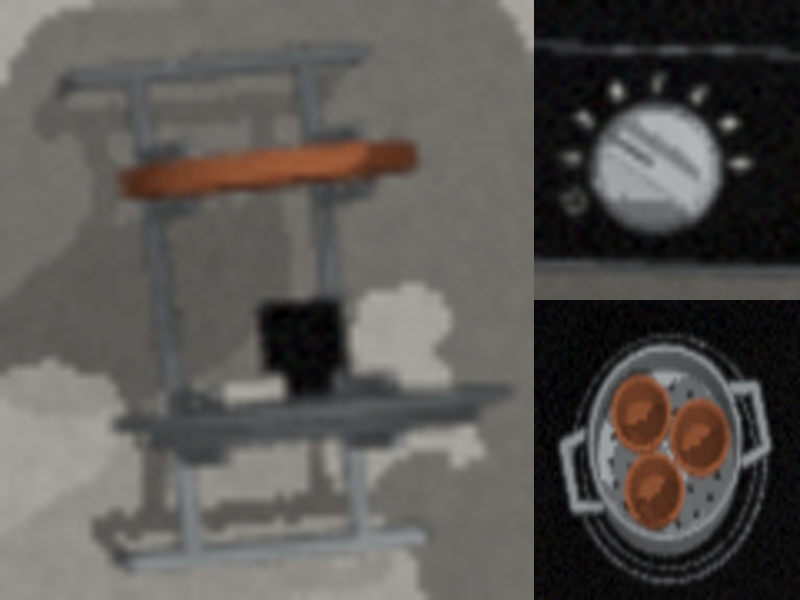

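The pointer's black line aims up and left, at the second tick past the off ring, so the selector starts at the second click. It needs 0.5 rad clockwise. The rack is yawed about +5.7° and the hob about -2.5°. I plan a tilted grasp of the knob, starting with a hover pose.

```bash
cat >> h.py <<'E'
def tool(yaw,t):
    "tool x along yaw (horizontal part), tilted by t so the tool points back (-x) for t>0"
    b=np.array([[np.cos(yaw),np.sin(yaw),0],[np.sin(yaw),-np.cos(yaw),0],[0,0,-1]])  # columns x,y,z
    return b@R.from_rotvec([0,-t,0]).as_matrix()
def plan(P,Rt,n,g=-1,wait=0,frm=None):
    s=ctrl.get_state(); p,r=frm if frm else (np.array(s['position']),rot(s['tool_rot']))
    dv=R.from_matrix(r.T@Rt).as_rotvec()/n
    p0,P=np.array(p),np.array(P); rows=[]
    for k in range(n):
        tgt=p0+(P-p0)*(k+1)/n
        a=np.round(r.T@(tgt-p)*100,2); w=np.round(dv,3)
        p=p+r@a/100; r=r@R.from_rotvec(w).as_matrix()
        rows.append(' '.join(f'{x:g}' for x in [*a,*w,g]))
    print('; '.join(rows)); return p,r
def st():
    s=ctrl.get_state(); print(round(s['time'],2),np.round(s['position'],4),np.round(R.from_rotvec(s['tool_rot']).as_matrix(),3).tolist(),'J',np.round(s['joint_positions'],2),'F',np.round(s['ft_force'],1),s['grip_width'],s['grip_force'])
E
python3 - <<'E'
from h import *
d=cam('top')
C=lambda u,v:(365+u*64/534,210+v*.12)
for n,u,v,z in [('knob',300,345,.088),('knobtipface',300,300,.095),('lidL',120,425,.085),('lidR',510,388,.085),('rackFarL',65,83,.03),('farR',365,52,.03),('nearL',125,560,.03),('nearR',420,535,.03),('sauL',122,185,.07),('sauR',415,155,.07)]: print(n,onz(d,*C(u,v),z)[:2].round(4))
K=np.array([.468,-.356,.085]);t=np.radians(25);Rt=tool(.1,t)
f=plan([.35,-.5,.3],tool(.25,.2),3); plan(K-.13*Rt[:,2],Rt,4,frm=f)
E
```

```text
knob [ 0.4653 -0.355 ]
knobtipface [ 0.4802 -0.3538]
lidL [ 0.4397 -0.2941]
lidR [ 0.4498 -0.426 ]
rackFarL [ 0.5594 -0.2923]
farR [ 0.5687 -0.3988]
nearL [ 0.3929 -0.3066]
nearR [ 0.3996 -0.41  ]
sauL [ 0.521  -0.3016]
sauR [ 0.5296 -0.4024]
4.52 -1.82 -2.6 0.004 -0.067 0.045 -1; 4.25 -2.03 -2.89 0.004 -0.067 0.045 -1; 3.95 -2.23 -3.15 0.004 -0.067 0.045 -1
5.49 -2.55 1.36 0.012 -0.059 0.036 -1; 5.47 -2.73 1.06 0.012 -0.059 0.036 -1; 5.42 -2.91 0.78 0.012 -0.059 0.036 -1; 5.35 -3.1 0.49 0.012 -0.059 0.036 -1
```

jog_arm --rows "4.5 -1.8 -2.6 0 -0.067 0.045 -1; 4.25 -2 -2.9 0 -0.067 0.045 -1; 3.95 -2.2 -3.15 0 -0.067 0.045 -1; 5.5 -2.55 1.36 0.012 -0.059 0.04 -1; 5.5 -2.7 1.06 0.012 -0.059 0.04 -1"

```text
time: 0.82
position: [0.4385, -0.4259, 0.2517]
tool_rot: [3.053, 0.253, -0.487]
ft_force: [0.6, -1.3, 0.1]
grip_width: 1.0
grip_force: 0.0
```

jog_arm --rows "5.4 -2.9 0.8 0.012 -0.059 0.04 -1; 5.3 -3.1 0.5 0.012 -0.059 0.04 -1; 0 0 0 0 0 0 -1; 0 0 0 0 0 0 -1"

```text
time: 1.32
position: [0.5234, -0.3541, 0.2012]
tool_rot: [3.03, 0.126, -0.67]
ft_force: [-0.2, -0.4, 1.0]
grip_width: 1.001
grip_force: 0.0
```

```bash
python3 - <<'E'
from h import *
st(); d=cam('wrist'); print(d['f'],d['cx'],d['cy'],d['origin'])
n=np.array([np.cos(.08),np.sin(.08),0]);y=np.array([-n[1],n[0],0])
K=np.array([.469,-.358,.085])
im=d['img'].copy()
for P in [K,K+.0125*n,K-.0125*n,K-.022*n+[0,0,.066],K-.022*n+.066*y,K-.022*n-.066*y]:
    q=proj(d,P);print(q.round(1)); 
cv2.imwrite('pics/w1.png',cv2.resize(im,(800,600),interpolation=cv2.INTER_CUBIC))
E
```

```text
1.32 [ 0.5234 -0.3541  0.2012] [[0.904, 0.087, -0.419], [0.071, -0.996, -0.053], [-0.422, 0.018, -0.906]] J [ 0.55  0.58 -0.2   1.2   0.31  1.76 -1.13] F [-0.2 -0.4  1. ] 1.0012100765532013 0.0
325.19226210127806 279.7461341624186 210.3308241272884 [ 0.66549941 -0.33900106  0.3143229 ]
[277.3 200.4]
[277.3 190. ]
[277.2 210.3]
[278.2 272. ]
[210.4 217.9]
[343.8 216.9]
```

View pics/w1.png

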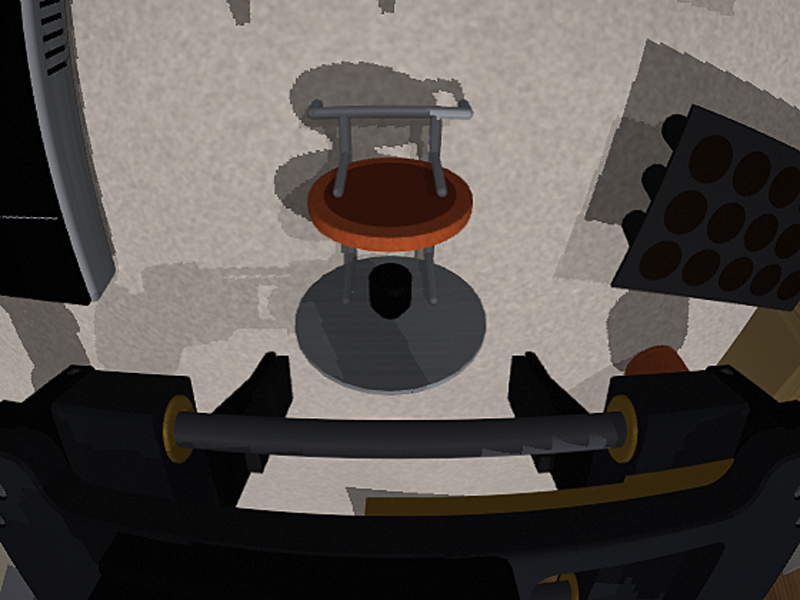

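The wrist view shows the lid face-on, spanning columns 295–486 with its top edge at row 391. The knob is at (391,289) and the saucer lies behind it. The lid is about 3.7 mm further in +y than I predicted, so the knob is near (0.468,-0.3545,0.084).

```bash
python3 - <<'E'
from h import *
K=np.array([.468,-.3545,.0845]);Rt=tool(.08,.42)
f=plan(K-.07*Rt[:,2],Rt,3); f=plan(K+.012*Rt[:,2],Rt,4,frm=f)
E
```

```text
-0.03 -0.21 2 0.007 0.005 -0.001 -1; -0.04 -0.2 1.99 0.007 0.005 -0.001 -1; -0.04 -0.18 2 0.007 0.005 -0.001 -1
-0 0 2.05 -0 -0 -0 -1; -0 0.01 2.05 -0 -0 -0 -1; -0.01 -0 2.05 -0 -0 -0 -1; 0 0 2.05 -0 -0 -0 -1
```

jog_arm --rows "0 -0.2 2 0.007 0.005 0 -1; 0 -0.2 2 0.007 0.005 0 -1; 0 -0.2 2 0.007 0.005 0 -1; 0 0 2 0 0 0 -1; 0 0 2 0 0 0 -1"

```text
time: 2.0
position: [0.4805, -0.3544, 0.1125]
tool_rot: [3.055, 0.112, -0.646]
ft_force: [-0.8, -0.1, 0.6]
grip_width: 1.0
grip_force: 0.0
```

jog_arm --rows "0 0 2 0 0 0 -1; 0 0 2.2 0 0 0 -1; 0 0 0 0 0 0 -1"

```text
time: 2.38
position: [0.4623, -0.3551, 0.073]
tool_rot: [3.056, 0.112, -0.652]
ft_force: [0.3, 0.2, 0.2]
grip_width: 1.001
grip_force: 0.0
```

```bash
python3 - <<'E'
from h import *
st(); d=cam('wrist')
K=np.array([.468,-.3545,.0845]);print(proj(d,K))
s=ctrl.get_state();r=rot(s['tool_rot']);print('knob in tool',r.T@(K-s['position']))
cv2.imwrite('pics/w2.png',d['img'])
E
```

```text
2.38 [ 0.4623 -0.3551  0.073 ] [[0.91, 0.073, -0.407], [0.067, -0.997, -0.03], [-0.408, -0.0, -0.913]] J [ 0.62  0.57 -0.2   1.49  0.3   1.48 -1.15] F [0.3 0.2 0.2] 1.0011193079417813 0.0
[280.6486841  272.45237468]
knob in tool [-4.28894425e-04 -6.18122942e-05 -1.14866541e-02]
```

View pics/w2.png

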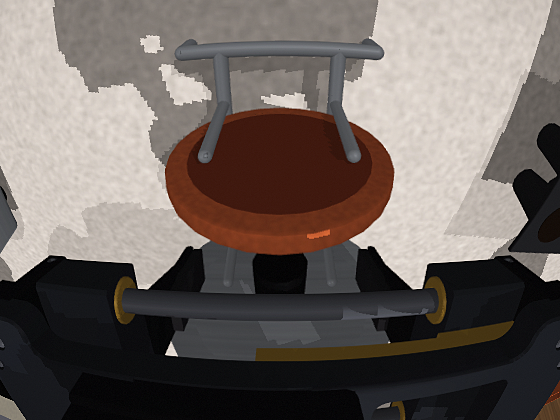

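The knob, at column 279, sits centred between the fingers at columns 204 and 358, and nothing is touching. I close the gripper and lift.

jog_arm --rows "0 0 0 0 0 0 1; 0 0 0 0 0 0 1; 0 0 0 0 0 0 1; 0 0 0 0 0 0 1; 0 0 0 0 0 0 1" --force 45

```text
time: 3.05
position: [0.465, -0.353, 0.0724]
tool_rot: [3.056, 0.119, -0.65]
ft_force: [-0.1, 0.6, -0.3]
grip_width: 0.513
grip_force: 0.0
```

jog_arm --rows "0 0 0 0 0 0 1; 0 0 0 0 0 0 1; 0 0 0 0 0 0 1"

```text
time: 3.42
position: [0.4649, -0.3535, 0.0725]
tool_rot: [3.055, 0.118, -0.65]
ft_force: [-0.0, -0.6, 0.2]
grip_width: 0.311
grip_force: 44.9
```

```bash
python3 - <<'E'
from h import *
st()
s=ctrl.get_state();r=rot(s['tool_rot']);p=np.array(s['position'])
f=plan(p+[0,0,.15],r,5,g=1)
Kp=np.array([.47,-.3,.36]);Rt=tool(.08,-1.15)
f=plan(Kp+.012*Rt[:,2],Rt,10,g=1,frm=f)
E
```

```text
3.42 [ 0.4649 -0.3535  0.0725] [[0.911, 0.077, -0.406], [0.071, -0.997, -0.031], [-0.407, -0.001, -0.913]] J [ 0.61  0.57 -0.2   1.49  0.3   1.48 -1.15] F [-0.  -0.6  0.2] 0.31129884552713455 44.90061841439456
-1.22 -0 -2.74 0 0 0 1; -1.22 -0 -2.74 0 0 0 1; -1.22 -0.01 -2.74 0 0 0 1; -1.22 0 -2.74 0 0 0 1; -1.23 0 -2.74 0 0 0 1
-0.35 -0.53 -1.29 0 0.157 -0 1; -0.15 -0.53 -1.34 0 0.157 -0 1; 0.06 -0.53 -1.34 0 0.157 -0 1; 0.27 -0.53 -1.31 0 0.157 -0 1; 0.47 -0.53 -1.25 0 0.157 -0 1; 0.66 -0.53 -1.17 0 0.157 -0 1; 0.84 -0.53 -1.05 0 0.157 -0 1; 0.99 -0.53 -0.9 0 0.157 -0 1; 1.12 -0.53 -0.74 0 0.157 -0 1; 1.22 -0.53 -0.55 0 0.157 -0 1
```

jog_arm --rows "-0.6 0 -1.35 0 0 0 1; -1.2 0 -2.75 0 0 0 1; -1.2 0 -2.75 0 0 0 1; -1.2 0 -2.75 0 0 0 1; -1.2 0 -2.75 0 0 0 1" --force 55

```text
time: 4.05
position: [0.466, -0.3527, 0.2088]
tool_rot: [3.057, 0.119, -0.649]
ft_force: [0.5, 0.4, -1.3]
grip_width: 0.31
grip_force: 54.9
```

jog_arm --rows "-0.6 0 -1.4 0 0 0 1; -0.35 -0.5 -1.3 0 0.157 0 1; -0.15 -0.5 -1.3 0 0.157 0 1; 0 -0.5 -1.3 0 0.157 0 1; 0.3 -0.5 -1.3 0 0.157 0 1"

```text
time: 4.68
position: [0.4719, -0.3323, 0.2755]
tool_rot: [-3.113, -0.12, -0.333]
ft_force: [0.8, 1.1, -3.0]
grip_width: 0.308
grip_force: 54.9
```

jog_arm --rows "0.5 -0.5 -1.2 0 0.157 0 1; 0.7 -0.5 -1.2 0 0.157 0 1; 0.8 -0.5 -1 0 0.157 0 1; 1 -0.5 -0.9 0 0.157 0 1; 1.1 -0.5 -0.7 0 0.157 0 1"

```text
time: 5.3
position: [0.4804, -0.3066, 0.3405]
tool_rot: [-2.724, -0.105, -1.485]
ft_force: [0.1, 0.5, -3.1]
grip_width: 0.307
grip_force: 54.9
```

```bash
python3 - <<'E'
from h import *
st()
E
```

```text
5.3 [ 0.4804 -0.3066  0.3405] [[0.54, 0.077, 0.838], [0.042, -0.997, 0.065], [0.84, -0.0, -0.542]] J [ 0.94 -0.25  0.07  2.14 -1.07  0.99  0.03] F [ 0.1  0.5 -3.1] 0.30702657171173464 54.8815622523756
```

The lid is held at 55 N. Before moving over the pot, I refine the rim centre by matching the bright rim ring in both fixed cameras.

```bash
python3 - <<'E'
from h import *
from scipy.ndimage import map_coordinates
T=cam('top');S=cam('scene')
th=np.linspace(0,2*np.pi,180,endpoint=False)
def samp(d,c,r,z):
    P=np.array([[c[0]+r*np.cos(a),c[1]+r*np.sin(a),z] for a in th])
    q=np.array([proj(d,p) for p in P]); g=cv2.cvtColor(d['img'],6).astype(float)
    return map_coordinates(g,[q[:,1],q[:,0]],order=1)
def score(d,c): # rim bright vs just outside (dark hob) 
    return np.clip(samp(d,c,.060,.161),0,200).mean()-.5*samp(d,c,.066,.161).mean()-.5*samp(d,c,.054,.161).mean()
for d in (T,S):
    best=sorted(((score(d,(x,y)),x,y) for x in np.arange(.636,.669,.0015) for y in np.arange(.008,.040,.0015)))[::-1][:5]
    print(d['n'],np.round(best,4).tolist())
out=[]
for d,c in((T,(.6514,.0231)),(S,(.6514,.0231))):
    im=cv2.resize(d['img'],None,fx=4,fy=4,interpolation=cv2.INTER_CUBIC)
    q0=proj(d,(*c,.161))*4
    for r in(.062,):
        for a in th[::5]:
            q=(proj(d,(c[0]+r*np.cos(a),c[1]+r*np.sin(a),.161))+.5)*4-.5; cv2.circle(im,tuple(int(v) for v in q),1,(0,255,0),-1)
    x,y=map(int,q0); out.append(im[y-200:y+200,x-200:x+200])
cv2.imwrite('pics/rim.png',np.hstack(out))
s=ctrl.get_state();p=np.array(s['position']);kt=np.array([-.0022,0,-.0122])
Rt=tool(.06,.419-np.pi/2)
f=plan(np.array([.652,.023,.161+.027+.09])-Rt@kt,Rt,8,g=1)
E
```

```text
top [[53.6184, 0.6525, 0.0245], [52.1002, 0.654, 0.0245], [47.0878, 0.6525, 0.023], [45.426, 0.654, 0.023], [45.3773, 0.6525, 0.026]]
scene [[35.0206, 0.654, 0.026], [33.8109, 0.654, 0.0245], [31.8697, 0.6555, 0.026], [30.3516, 0.654, 0.0275], [29.6722, 0.6555, 0.0245]]
0.77 -3.94 2.63 -0.002 0.02 0 1; 0.72 -3.94 2.63 -0.002 0.02 0 1; 0.66 -3.94 2.64 -0.002 0.02 0 1; 0.61 -3.96 2.65 -0.002 0.02 0 1; 0.56 -3.95 2.65 -0.002 0.02 0 1; 0.51 -3.97 2.65 -0.002 0.02 0 1; 0.45 -3.97 2.66 -0.002 0.02 0 1; 0.4 -3.97 2.65 -0.002 0.02 0 1
```

View pics/rim.png

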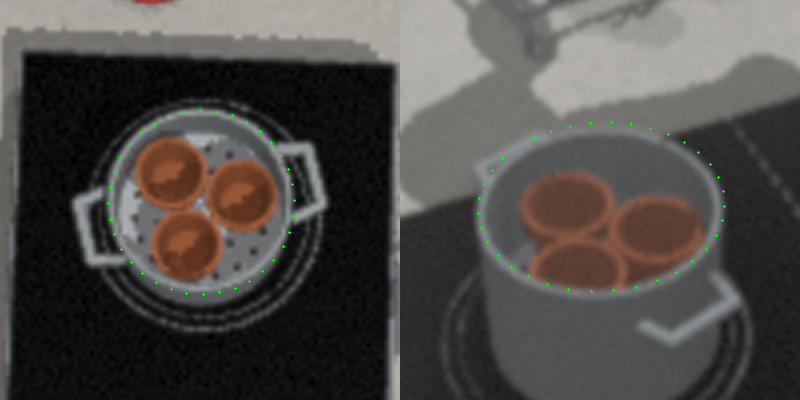

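The overlay circle nearly coincides with the rim in both views, and the matched peaks agree on (0.653,0.025). Now I carry the lid over at height.

jog_arm --rows "0.8 -4 2.6 0 0.02 0 1; 0.7 -4 2.6 0 0.02 0 1; 0.7 -4 2.6 0 0.02 0 1; 0.6 -4 2.6 0 0.02 0 1; 0.6 -4 2.6 0 0.02 0 1"

```text
time: 6.02
position: [0.611, -0.11, 0.2942]
tool_rot: [-2.632, -0.118, -1.602]
ft_force: [1.0, 1.0, -0.9]
grip_width: 0.303
grip_force: 54.9
```

jog_arm --rows "0.5 -4 2.6 0 0.02 0 1; 0.5 -4 2.6 0 0.02 0 1; 0.4 -4 2.6 0 0.02 0 1; 0 0 0 0 0 0 1; 0 0 0 0 0 0 1"

```text
time: 6.65
position: [0.6445, -0.0603, 0.3043]
tool_rot: [-2.613, -0.123, -1.643]
ft_force: [-0.2, 0.3, -2.0]
grip_width: 0.308
grip_force: 54.9
```

```bash
python3 - <<'E'
from h import *
st(); s=ctrl.get_state();r=rot(s['tool_rot']);p=np.array(s['position'])
kt=np.array([-.0022,0,-.0122]); ax=tool(.08,.407).T@np.array([np.cos(.08),np.sin(.08),0])
ax=np.array([[0.911,0.077,-0.406],[0.071,-0.997,-0.031],[-0.407,-0.001,-0.913]]).T@np.array([np.cos(.08),np.sin(.08),0])
n=r@ax;K=p+r@kt;L=K-.027*n;print('axis',n.round(3),'K',K.round(4),'L',L.round(4))
d=cam('scene');T=cam('top')
import itertools
e1=np.cross(n,[0,1,0]);e1/=np.linalg.norm(e1);e2=np.cross(n,e1)
out=[]
for c in(d,T):
    im=cv2.resize(c['img'],None,fx=3,fy=3,interpolation=cv2.INTER_CUBIC)
    for a in np.linspace(0,2*np.pi,40):
        q=(proj(c,L+.005*n+.066*(np.cos(a)*e1+np.sin(a)*e2))+.5)*3-.5; cv2.circle(im,tuple(int(v) for v in q),1,(0,255,0),-1)
    x,y=map(int,proj(c,L)*3); x=max(200,x);y=max(200,y);out.append(im[y-200:y+200,x-200:x+200])
cv2.imwrite('pics/held.png',np.hstack(out))
E
```

```text
6.65 [ 0.6445 -0.0603  0.3043] [[0.432, 0.096, 0.897], [0.04, -0.995, 0.087], [0.901, -0.002, -0.433]] J [-0.02 -0.3   0.2   2.33 -1.54  0.21  0.14] F [-0.2  0.3 -2. ] 0.3083026334869566 54.872080154316336
axis [0.029 0.004 1.   ] K [ 0.6326 -0.0615  0.3076] L [ 0.6318 -0.0616  0.2806]
```

View pics/held.png

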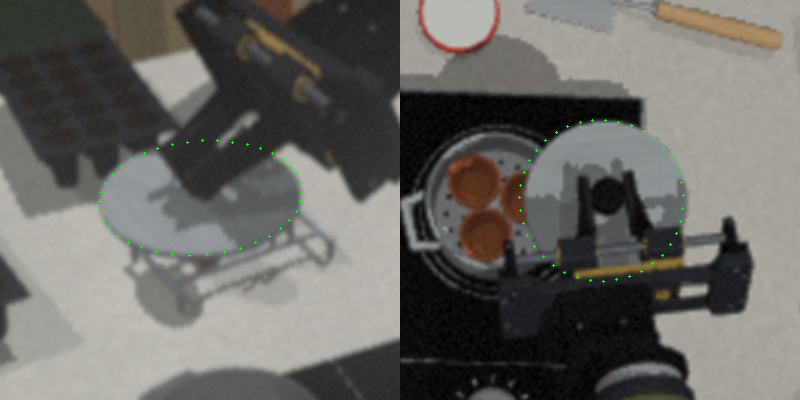

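The predicted lid outline matches both views, so the lid has not slipped in the grip. But joints 2 and 5 are at their limits, so a level lid over the pot is out of reach with this grasp. I'll lay the lid on the board, regrasp the knob from above, and place it with the tool vertical.

```bash
python3 - <<'E'
from h import *
d=cam('top')
c=[onz(d,u*.7,v*.7,.015)[:2] for u,v in[(183,301),(265,296),(271,413),(188,419)]]
B=np.mean(c,0);print(np.round(c,3),B)
kt=np.array([-.0022,0,-.0122])
yaw=np.arctan2(B[1],B[0]);Rt=tool(yaw,-.75)
ax=tool(0,.42).T@[1,0,0]
def tcp(Lc): n=Rt@ax; return np.array(Lc)+.027*n-Rt@kt
f=plan(tcp([*B,.22]),Rt,10,g=1)
print('lid axis',Rt@ax, tcp([*B,.22]), 'yaw',yaw)
E
```

```text
[[0.599 0.427]
 [0.607 0.258]
 [0.368 0.245]
 [0.359 0.413]] [0.48342044 0.33564979]
-1.07 -4.22 -0.66 0.042 -0.036 -0.031 1; -0.95 -4.28 -0.45 0.042 -0.036 -0.031 1; -0.84 -4.32 -0.23 0.042 -0.036 -0.031 1; -0.7 -4.35 -0.03 0.042 -0.036 -0.031 1; -0.57 -4.36 0.18 0.042 -0.036 -0.031 1; -0.42 -4.37 0.39 0.042 -0.036 -0.031 1; -0.27 -4.36 0.58 0.042 -0.036 -0.031 1; -0.11 -4.34 0.76 0.042 -0.036 -0.031 1; 0.06 -4.3 0.95 0.042 -0.036 -0.031 1; 0.22 -4.25 1.13 0.042 -0.036 -0.031 1
lid axis [0.32047715 0.22251457 0.9207506 ] [0.50022646 0.3473186  0.23743327] yaw 0.6069055376114305
```

jog_arm --rows "-1 -4.2 -0.6 0.042 -0.036 -0.031 1; -1 -4.3 -0.4 0.042 -0.036 -0.031 1; -0.8 -4.3 -0.2 0.042 -0.036 -0.031 1; -0.7 -4.3 0 0.042 -0.036 -0.031 1; -0.6 -4.3 0.2 0.042 -0.036 -0.031 1"

```text
time: 7.42
position: [0.6077, 0.1252, 0.2624]
tool_rot: [-2.634, -0.465, -1.369]
ft_force: [-0.1, 0.1, -2.8]
grip_width: 0.309
grip_force: 54.9
```

jog_arm --rows "-0.4 -4.3 0.4 0.042 -0.036 -0.031 1; -0.3 -4.3 0.6 0.042 -0.036 -0.031 1; -0.1 -4.3 0.8 0.042 -0.036 -0.031 1; 0 -4.3 0.9 0.042 -0.036 -0.031 1; 0.2 -4.3 1.1 0.042 -0.036 -0.031 1"

```text
time: 8.05
position: [0.5385, 0.3304, 0.2292]
tool_rot: [-2.602, -0.805, -1.056]
ft_force: [0.1, 0.1, -2.2]
grip_width: 0.31
grip_force: 54.9
```

```bash
cat >> h.py <<'E'
B=np.array([.483,.3357]);kt=np.array([-.0022,0,-.0122]);ax=tool(0,.42).T@[1,0,0]
def tcpL(Lc,Rt): return np.array(Lc)+.027*(Rt@ax)-Rt@kt
def lid():
    s=ctrl.get_state();r=rot(s['tool_rot']);n=r@ax;L=np.array(s['position'])+r@kt-.027*n
    print('lid',L.round(4),'axis',n.round(3),'low flange z',L[2]-.066*np.hypot(*n[:2]),'low step z',L[2]-.007*n[2]-.054*np.hypot(*n[:2]))
E
python3 - <<'E'
from h import *
st();lid();Rt=tool(.607,-.75)
plan(tcpL([*B,.12],Rt),Rt,5,g=1)
E
```

```text
8.05 [0.5385 0.3304 0.2292] [[0.592, 0.564, 0.576], [0.406, -0.826, 0.392], [0.697, 0.002, -0.717]] J [ 0.22 -0.23 -0.72  2.18 -0.5   0.4  -1.13] F [ 0.1  0.1 -2.2] 0.3099937835906772 54.88029845404924
lid [0.5219 0.319  0.2114] axis [0.305 0.211 0.929] low flange z 0.18688406262640941 low step z 0.1848367915110666
-1.6 -0.72 1 0.001 -0.004 -0.001 1; -1.59 -0.72 1.02 0.001 -0.004 -0.001 1; -1.59 -0.72 1.01 0.001 -0.004 -0.001 1; -1.59 -0.72 1.03 0.001 -0.004 -0.001 1; -1.57 -0.73 1.03 0.001 -0.004 -0.001 1
```

```bash
python3 - <<'E'
from h import *
Rt=tool(.607,-.75)
plan(tcpL([.525,.335,.11],Rt),Rt,4,g=1)
E
```

```text
-1.56 -0.29 2.03 0.002 -0.005 -0.001 1; -1.55 -0.3 2.04 0.002 -0.005 -0.001 1; -1.53 -0.29 2.05 0.002 -0.005 -0.001 1; -1.53 -0.28 2.06 0.002 -0.005 -0.001 1
```

jog_arm --rows "-1.6 -0.3 2 0 -0.005 0 1; -1.6 -0.3 2 0 -0.005 0 1; -1.5 -0.3 2 0 -0.005 0 1; -1.5 -0.3 2 0 -0.005 0 1; 0 0 0 0 0 0 1"

```text
time: 8.68
position: [0.5405, 0.3428, 0.1306]
tool_rot: [-2.621, -0.809, -1.029]
ft_force: [0.6, 0.3, -1.7]
grip_width: 0.313
grip_force: 54.9
```

```bash
python3 - <<'E'
from h import *
st();lid()
Rt=tool(.607,-.6)
L=[.525,.335,.06]
plan(tcpL(L,Rt),Rt,3,g=1)
E
```

```text
8.68 [0.5405 0.3428 0.1306] [[0.605, 0.562, 0.564], [0.414, -0.827, 0.38], [0.68, 0.004, -0.734]] J [ 0.4  -0.01 -0.99  2.24 -0.02  0.16 -1.55] F [ 0.6  0.3 -1.7] 0.3132518808843635 54.87820614318025
lid [0.5235 0.3312 0.1133] axis [0.323 0.224 0.92 ] low flange z 0.08735213220025698 low step z 0.08562574625312609
-1.14 -0.09 1.51 0.003 -0.049 -0.002 1; -1.07 -0.09 1.56 0.003 -0.049 -0.002 1; -0.98 -0.08 1.61 0.003 -0.049 -0.002 1
```

```bash
python3 - <<'E'
from h import *
Rt=tool(.607,-.55)
f=plan(tcpL([.525,.335,.06],Rt),Rt,4,g=1)
f=plan(tcpL([.525,.335,.053],Rt),Rt,1,g=1,frm=f)
u=np.array([np.cos(.607),np.sin(.607),0])
plan(f[0]-.0286*u-[0,0,.0245],Rt,5,g=1,frm=f)
E
```

```text
-0.86 -0.07 1.16 0.002 -0.049 -0.001 1; -0.81 -0.06 1.21 0.002 -0.049 -0.001 1; -0.74 -0.07 1.24 0.002 -0.049 -0.001 1; -0.68 -0.06 1.28 0.002 -0.049 -0.001 1
-0.37 0 0.6 0.001 -0.001 -0.002 1
-0.74 -0 0.12 -0 -0 0 1; -0.75 -0 0.12 -0 -0 0 1; -0.74 -0 0.12 -0 -0 0 1; -0.75 -0 0.11 -0 -0 0 1; -0.74 -0 0.12 -0 -0 0 1
```

jog_arm --rows "-0.85 -0.1 1.2 0 -0.049 0 1; -0.8 0 1.2 0 -0.049 0 1; -0.75 -0.1 1.25 0 -0.049 0 1; -0.7 0 1.25 0 -0.049 0 1; 0 0 0 0 0 0 1"

```text
time: 9.3
position: [0.546, 0.35, 0.0762]
tool_rot: [-2.748, -0.848, -0.788]
ft_force: [-0.8, -0.9, -1.7]
grip_width: 0.307
grip_force: 54.9
```

```bash
python3 - <<'E'
from h import *
st();lid()
E
```

```text
9.3 [0.546  0.35   0.0762] [[0.7, 0.563, 0.439], [0.479, -0.827, 0.296], [0.529, 0.003, -0.848]] J [ 0.23  0.21 -0.9   2.11  0.51  0.37 -2.01] F [-0.8 -0.9 -1.7] 0.30679327742660345 54.88391596214797
lid [0.5267 0.3368 0.063 ] axis [0.461 0.316 0.829] low flange z 0.02614910562896848 low step z 0.027050167222893978
```

jog_arm --rows "-0.26 0 0.42 0 0 0 1; -0.26 0 0.42 0 0 0 1; -0.05 0 0.08 0 0 0 1; 0 0 0 0 0 0 1"

```text
time: 9.8
position: [0.5447, 0.3505, 0.0648]
tool_rot: [-2.747, -0.853, -0.789]
ft_force: [0.1, 0.9, -2.3]
grip_width: 0.309
grip_force: 54.9
```

jog_arm --rows "0 0 0 0 0 0 1; 0 0 0 0 0 0 1; -0.4 0 0.06 0 0 0 1; -0.4 0 0.06 0 0 0 1; -0.4 0 0.06 0 0 0 1" --force 6

```text
time: 10.42
position: [0.5374, 0.3455, 0.0574]
tool_rot: [-2.747, -0.853, -0.79]
ft_force: [-1.7, -0.6, 2.1]
grip_width: 0.322
grip_force: 6.0
```

jog_arm --rows "-0.4 0 0.06 0 0 0 1; -0.4 0 0.06 0 0 0 1; -0.4 0 0.06 0 0 0 1; -0.4 0 0.06 0 0 0 1; 0 0 0 0 0 0 1"

```text
time: 11.05
position: [0.5266, 0.338, 0.0459]
tool_rot: [-2.748, -0.853, -0.788]
ft_force: [0.2, -0.6, -2.6]
grip_width: 0.317
grip_force: 6.0
```

```bash
python3 - <<'E'
from h import *
st()
d=cam('scene')
p=proj(d,[.52,.335,.05]);x,y=map(int,p);x=max(140,min(420,x));y=max(105,min(315,y))
cv2.imwrite('pics/b1.png',cv2.resize(d['img'][y-105:y+105,x-140:x+140],(560,420)))
E
```

```text
11.05 [0.5266 0.338  0.0459] [[0.699, 0.565, 0.438], [0.482, -0.825, 0.295], [0.528, 0.005, -0.849]] J [ 0.19  0.21 -0.85  2.18  0.59  0.3  -2.09] F [ 0.2 -0.6 -2.6] 0.31667574596057513 5.999998168554157
```

View pics/b1.png

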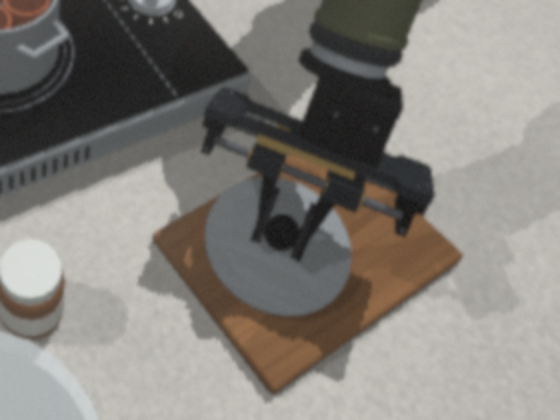

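The lid lies almost flat on the board, with the knob at about crop pixel (283,232) between the fingers. I lower the last few millimetres, release and back off.

jog_arm --rows "-0.13 0 0.2 0 0 0 1; -0.13 0 0.2 0 0 0 1; -0.13 0 0.2 0 0 0 1; 0 0 0 0 0 0 1" --force 4

```text
time: 11.6
position: [0.5269, 0.3384, 0.0391]
tool_rot: [-2.747, -0.853, -0.788]
ft_force: [0.2, 0.3, -1.7]
grip_width: 0.318
grip_force: 4.0
```

jog_arm --rows "0 0 0 0 0 0 0; 0 0 0 0 0 0 -0.2; 0 0 0 0 0 0 -0.4; 0 0 0 0 0 0 -0.4; 0 0 0 0 0 0 -0.4"

```text
time: 12.22
position: [0.527, 0.3383, 0.0393]
tool_rot: [-2.747, -0.852, -0.789]
ft_force: [0.0, 0.1, 0.4]
grip_width: 0.687
grip_force: 0.0
```

jog_arm --rows "0 0 -2 0 0 0 -0.4; 0 0 -3 0 0 0 -0.4; 0 0 -4 0 0 0 -1; 0 0 -5 0 -0.1 0 -1; 0 0 -3 0 -0.15 0 -1"

```text
time: 12.85
position: [0.4616, 0.2911, 0.1712]
tool_rot: [-2.908, -0.893, -0.446]
ft_force: [0.1, 0.8, -1.2]
grip_width: 0.943
grip_force: 0.0
```

```bash
python3 - <<'E'
from h import *
st()
d=cam('scene');w=cam('wrist');t=cam('top')
np.savez('b2.npz',w=w['img'])
g=lambda q:proj(q,[.51,.33,.03])
def c(q,k):
    x,y=map(int,g(q));x=max(70,min(490,x));y=max(70,min(350,y));return cv2.resize(q['img'][y-70:y+70,x-70:x+70],(400,400),interpolation=cv2.INTER_CUBIC)
cv2.imwrite('pics/b2.png',np.hstack([c(d,1),cv2.resize(w['img'],(400,300)).copy() if 0 else cv2.copyMakeBorder(cv2.resize(w['img'],(400,300)),0,100,0,0,0)]))
for P in ([.51,.33,.049],): print(proj(w,P),proj(t,P),g(t))
E
```

```text
12.85 [0.4616 0.2911 0.1712] [[0.79, 0.558, 0.254], [0.539, -0.829, 0.148], [0.293, 0.02, -0.956]] J [ 0.69 -0.15 -1.21  2.01 -0.17  0.89 -1.43] F [ 0.1  0.8 -1.2] 0.9429507427734605 0.0
[269.82093995 181.02824319] [158.17279837 240.05677802] [159.63936446 240.33914959]
```

View pics/b2.png

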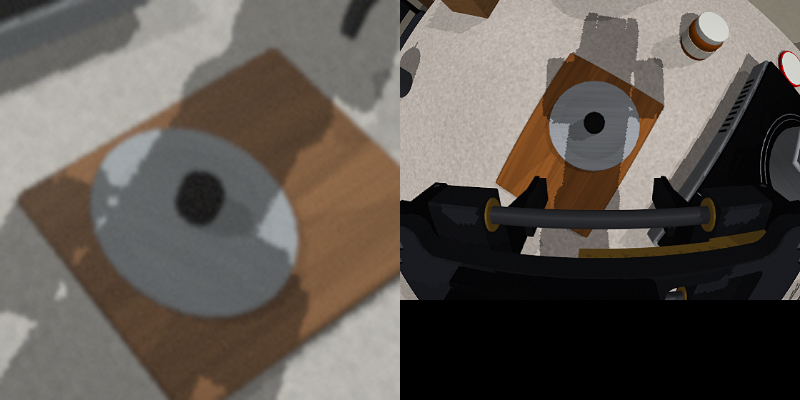

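The lid lies flat on the board, with its disc centred at panel (594,126) and its knob at (594,122). I locate both and plan the vertical regrasp.

```bash
python3 - <<'E'
from h import *
w=cam('wrist');t=cam('top')
g=cv2.cvtColor(w['img'],6)
m=(g[150:195,245:300]<30).astype(np.uint8);n,l,s,c=cv2.connectedComponentsWithStats(m);k=1+s[1:,4].argmax();u=c[k]+[245,150];print('blob',u,s[k])
print('knob',onz(w,*u,.053),'disc',onz(w,271.6,175.7,.027))
g=cv2.cvtColor(t['img'],6)
q=proj(t,[.52,.335,.055]).astype(int);m=(g[q[1]-15:q[1]+15,q[0]-15:q[0]+15]<30).astype(np.uint8);n,l,s,c=cv2.connectedComponentsWithStats(m);
k=1+s[1:,4].argmax();u=c[k]+q-15;print('top',u,s[k],onz(t,*u,.055))
E
```

```text
blob [273.07361111 171.1625    ] [ 13   6  31  31 720]
knob [0.51804014 0.33338705 0.053     ] disc [0.51590041 0.3339403  0.027     ]
top [157.35211268 236.87323944] [13 12 10  9 71] [0.51881868 0.3310735  0.055     ]
```

```bash
python3 - <<'E'
from h import *
Rt=tool(.6,0)
f=plan([.518,.333,.13],Rt,4); plan([.518,.333,.034],Rt,4,frm=f)
E
```

```text
1.37 -0.13 1.41 0.003 -0.075 -0.001 -1; 1.47 -0.11 1.31 0.003 -0.075 -0.001 -1; 1.57 -0.12 1.19 0.003 -0.075 -0.001 -1; 1.65 -0.11 1.07 0.003 -0.075 -0.001 -1
0 0 2.4 -0 0 -0 -1; 0.01 0.01 2.4 -0 0 -0 -1; -0 0 2.4 -0 0 -0 -1; 0 0 2.4 -0 0 -0 -1
```

jog_arm --rows "1.4 -0.1 1.4 0.003 -0.075 0 -1; 1.5 -0.1 1.3 0.003 -0.075 0 -1; 1.6 -0.1 1.2 0.003 -0.075 0 -1; 1.6 -0.1 1.1 0.003 -0.075 0 -1; 0 0 0 0 0 0 -1"

```text
time: 13.72
position: [0.5068, 0.3301, 0.1276]
tool_rot: [-2.989, -0.931, -0.003]
ft_force: [-1.0, -0.5, -0.7]
grip_width: 0.998
grip_force: 0.0
```

```bash
python3 - <<'E'
from h import *
st();Rt=tool(.6,0)
plan([.518,.333,.034],Rt,4)
E
```

```text
13.72 [0.5068 0.3301 0.1276] [[0.823, 0.568, -0.001], [0.568, -0.823, 0.011], [0.005, -0.01, -1.0]] J [ 0.25  0.53 -1.12  1.66  0.49  1.26 -1.94] F [-1.  -0.5 -0.7] 0.9983445610314919 0.0
0.26 0.12 2.34 -0.002 -0.001 0.001 -1; 0.26 0.12 2.34 -0.002 -0.001 0.001 -1; 0.26 0.11 2.34 -0.002 -0.001 0.001 -1; 0.27 0.11 2.35 -0.002 -0.001 0.001 -1
```

jog_arm --rows "0.4 0.15 2 -0.005 -0.003 0 -1; 0.4 0.15 2 -0.005 -0.002 0 -1; 0.25 0.15 2 0 0 0 -1; 0 0 2 0 0 0 -1; 0 0 1.35 0 0 0 -1"

```text
time: 14.35
position: [0.5202, 0.3303, 0.0374]
tool_rot: [2.997, 0.928, 0.011]
ft_force: [0.2, -0.3, 0.2]
grip_width: 1.0
grip_force: 0.0
```

jog_arm --rows "0 0 0 0 0 0 -0.2; 0 0 0 0 0 0 0.1; 0 0 0 0 0 0 1; 0 0 0 0 0 0 1; 0 0 0 0 0 0 1" --force 10

```text
time: 14.98
position: [0.5208, 0.3311, 0.0393]
tool_rot: [2.997, 0.928, 0.013]
ft_force: [0.2, -0.4, -0.0]
grip_width: 0.514
grip_force: 0.0
```

jog_arm --rows "0 0 0 0 0 0 1; 0 0 0 0 0 0 1; 0 0 0 0 0 0 1; 0 0 0 0 0 0 1" --force 50

```text
time: 15.48
position: [0.5205, 0.3313, 0.039]
tool_rot: [2.997, 0.929, 0.012]
ft_force: [-1.3, 0.1, 0.4]
grip_width: 0.309
grip_force: 50.0
```

```bash
python3 - <<'E'
from h import *
st(); d=cam('wrist');cv2.imwrite('pics/w3.png',d['img'])
E
```

```text
15.47 [0.5205 0.3313 0.039 ] [[0.825, 0.565, 0.009], [0.565, -0.825, -0.001], [0.006, 0.006, -1.0]] J [ 0.17  0.64 -1.03  1.71  0.6   1.14 -2.01] F [-1.3  0.1  0.4] 0.30923635897068785 49.99912600032985
```

```bash
python3 - <<'E'
from h import *
s=ctrl.get_state();r=rot(s['tool_rot'])
Rt=R.from_rotvec([0,0,-.45]).as_matrix()@r
f=plan([.5205,.3313,.26],r,5,g=1);f=plan([.654,.025,.26],Rt,8,g=1,frm=f)
E
```

```text
0.03 0.03 -4.42 0 0 0 1; 0.03 0.02 -4.42 0 0 0 1; 0.03 0.03 -4.42 0 0 0 1; 0.03 0.02 -4.42 0 0 0 1; 0.02 0.03 -4.42 0 0 0 1
-0.79 4.1 0.02 -0 -0 0.056 1; -0.55 4.14 0.02 -0 -0 0.056 1; -0.33 4.16 0.02 -0 -0 0.056 1; -0.09 4.18 0.02 -0 -0 0.056 1; 0.14 4.17 0.01 -0 -0 0.056 1; 0.38 4.16 0.02 -0 -0 0.056 1; 0.61 4.13 0.02 -0 -0 0.056 1; 0.84 4.09 0.02 -0 -0 0.056 1
```

jog_arm --rows "0 0 -2.5 0 0 0 1; 0 0 -4.5 0 0 0 1; 0 0 -5 0 0 0 1; 0 0 -5 0 0 0 1; 0 0 -5 0 0 0 1"

```text
time: 16.15
position: [0.5184, 0.3312, 0.2621]
tool_rot: [2.996, 0.929, 0.014]
ft_force: [0.9, -0.3, -1.7]
grip_width: 0.311
grip_force: 50.0
```

jog_arm --rows "-0.8 4.1 0 0 0 0.056 1; -0.55 4.1 0 0 0 0.056 1; -0.3 4.2 0 0 0 0.056 1; -0.1 4.2 0 0 0 0.056 1; 0.15 4.2 0 0 0 0.056 1"

```text
time: 16.77
position: [0.6027, 0.1383, 0.2616]
tool_rot: [3.098, 0.499, 0.015]
ft_force: [0.3, 0.3, -1.7]
grip_width: 0.307
grip_force: 50.0
```

jog_arm --rows "0.4 4.2 0 0 0 0.056 1; 0.6 4.1 0 0 0 0.056 1; 0.85 4.1 0 0 0 0.056 1; 0 0 0 0 0 0 1; 0 0 0 0 0 0 1"

```text
time: 17.4
position: [0.6529, 0.0247, 0.2605]
tool_rot: [3.132, 0.239, 0.013]
ft_force: [0.7, 0.9, -2.0]
grip_width: 0.308
grip_force: 50.0
```

```bash
python3 - <<'E'
from h import *
st()
s=ctrl.get_state();r=rot(s['tool_rot']);p=np.array(s['position'])
L=p-[0,0,.017]
# fit lid outline (r=66) at flange top in both cams: disc edge gradient
from scipy.ndimage import map_coordinates
th=np.linspace(0,2*np.pi,180,endpoint=False)
for n in('top','scene'):
    d=cam(n);g=cv2.GaussianBlur(cv2.cvtColor(d['img'],6).astype(float),(0,0),.7)
    def ring(c,rad):
        q=np.array([proj(d,[c[0]+rad*np.cos(a),c[1]+rad*np.sin(a),L[2]+.004]) for a in th]);return map_coordinates(g,[q[:,1],q[:,0]],order=1)
    def sc(c): return np.median(np.abs(ring(c,.063)-ring(c,.069)))
    res=sorted([(sc((L[0]+x,L[1]+y)),x,y) for x in np.arange(-.009,.0091,.0015) for y in np.arange(-.009,.0091,.0015)])[::-1][:4]
    print(n,np.round(res,4).tolist())
    im=cv2.resize(d['img'],None,fx=3,fy=3,interpolation=cv2.INTER_CUBIC)
    for a in th[::4]:
        q=(proj(d,[L[0]+.066*np.cos(a),L[1]+.066*np.sin(a),L[2]+.004])+.5)*3-.5;cv2.circle(im,tuple(int(v) for v in q),1,(0,255,0),-1)
    x,y=map(int,proj(d,L)*3);cv2.imwrite(f'pics/h_{n}.png',im[y-200:y+200,x-200:x+200])
cv2.imwrite('pics/h.png',np.hstack([cv2.imread('pics/h_top.png'),cv2.imread('pics/h_scene.png')]))
E
```

```text
17.4 [0.6529 0.0247 0.2605] [[0.988, 0.152, 0.008], [0.152, -0.988, -0.0], [0.008, 0.001, -1.0]] J [ 0.64  0.48 -1.02  1.37  0.41  1.5  -1.77] F [ 0.7  0.9 -2. ] 0.30824378524290336 49.98876169323921
top [[3.66, 0.0075, -0.009], [3.595, -0.003, -0.009], [3.5848, 0.009, -0.009], [3.5622, -0.0015, -0.009]]
scene [[28.8134, 0.0015, 0.003], [28.5742, 0.003, 0.003], [28.2317, 0.0015, 0.0015], [27.8185, -0.0, 0.0015]]
```

View pics/h.png

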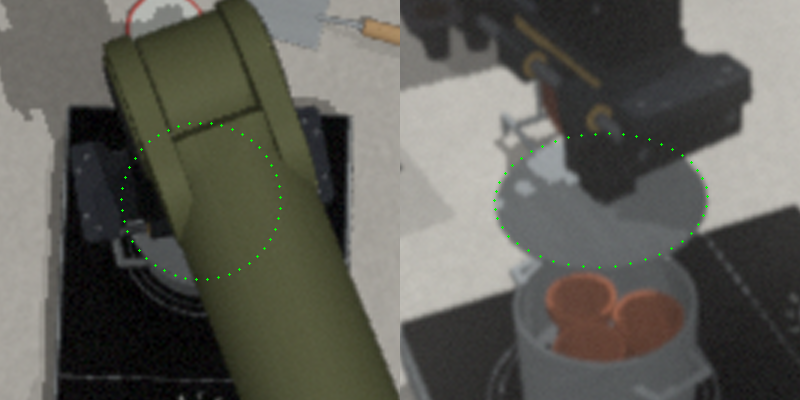

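In the scene view the held lid's outline matches the prediction and lines up with the rim to within about 1.5 mm. The top view is blocked by the arm. I descend.

jog_arm --rows "0 0.05 2 0 0 0 1; 0 0 2.5 0 0 0 1; 0 0 2 0 0 0 1; 0 0 0.6 0 0 0 1; 0 0 0 0 0 0 1"

```text
time: 18.12
position: [0.6534, 0.0242, 0.1893]
tool_rot: [3.13, 0.24, 0.013]
ft_force: [-0.3, 0.4, -0.7]
grip_width: 0.308
grip_force: 50.0
```

jog_arm --rows "0 0 0.3 0 0 0 1; 0 0 0.2 0 0 0 1; 0 0 0.1 0 0 0 1; 0 0 0.1 0 0 0 1; 0 0 0 0 0 0 1"

```text
time: 18.75
position: [0.6535, 0.024, 0.1826]
tool_rot: [3.13, 0.239, 0.013]
ft_force: [0.7, -0.1, -1.4]
grip_width: 0.312
grip_force: 50.0
```

jog_arm --rows "0 0 0.1 0 0 0 1; 0 0 0.1 0 0 0 1; 0 0 0.1 0 0 0 1; 0 0 0 0 0 0 1"

```text
time: 19.25
position: [0.6535, 0.024, 0.1795]
tool_rot: [3.13, 0.24, 0.013]
ft_force: [0.1, -0.2, -1.6]
grip_width: 0.311
grip_force: 50.0
```

jog_arm --rows "0 0 0.1 0 0 0 1; 0 0 0.1 0 0 0 1; 0 0 0 0 0 0 1"

```text
time: 19.62
position: [0.6537, 0.024, 0.1781]
tool_rot: [3.13, 0.24, 0.014]
ft_force: [-0.5, 0.2, 1.1]
grip_width: 0.311
grip_force: 50.0
```

Contact comes at exactly the expected height. I ease the grip and release slowly.

jog_arm --rows "0 0 0.1 0 0 0 1; 0 0 0 0 0 0 1; 0 0 0 0 0 0 1; 0 0 0 0 0 0 1" --force 4

```text
time: 20.12
position: [0.654, 0.0241, 0.1775]
tool_rot: [3.13, 0.239, 0.015]
ft_force: [-1.6, -0.8, 5.7]
grip_width: 0.32
grip_force: 4.0
```

jog_arm --rows "0 0 0 0 0 0 0.2; 0 0 0 0 0 0 0; 0 0 0 0 0 0 -0.2; 0 0 0 0 0 0 -0.4; 0 0 0 0 0 0 -0.4"

```text
time: 20.75
position: [0.6536, 0.024, 0.1765]
tool_rot: [3.13, 0.24, 0.013]
ft_force: [0.7, -0.2, -0.3]
grip_width: 0.681
grip_force: 0.0
```

jog_arm --rows "0 0 -2 0 0 0 -0.4; 0 0 -4 0 0 0 -0.4; 0 0 -4 0 0 0 -0.4; 0 0 -4 0 0 0 -0.4; 0 0 0 0 0 0 -0.4"

```text
time: 21.38
position: [0.6539, 0.0255, 0.3221]
tool_rot: [3.131, 0.24, 0.026]
ft_force: [0.5, -0.0, 0.3]
grip_width: 0.699
grip_force: 0.0
```

```bash
python3 - <<'E'
from h import *
st()
s=ctrl.get_state();r=rot(s['tool_rot'])
# selector: bar azimuth 0.956 -> tool x along the bar, y across
S=np.array([.4628,.0298])
d=cam('scene');L=np.array([.6535,.025,.165]);th=np.linspace(0,2*np.pi,60)
im=cv2.resize(d['img'],None,fx=3,fy=3,interpolation=cv2.INTER_CUBIC)
for a in th:
    q=(proj(d,L+.066*np.array([np.cos(a),np.sin(a),0]))+.5)*3-.5;cv2.circle(im,tuple(int(v) for v in q),1,(0,255,0),-1)
x,y=map(int,proj(d,L)*3);cv2.imwrite('pics/s.png',im[y-200:y+200,x-200:x+300])
for yaw in(.956,):
    Rt=tool(yaw,0);f=plan([*S,.26],Rt,5)
E
```

```text
21.38 [0.6539 0.0255 0.3221] [[0.988, 0.152, 0.017], [0.153, -0.988, -0.0], [0.016, 0.003, -1.0]] J [ 0.62  0.46 -1.03  1.26  0.4   1.61 -1.75] F [ 0.5 -0.   0.3] 0.69861158126724 0.0
-3.76 -0.68 1.14 0.002 -0.002 -0.161 -1; -3.61 -1.27 1.15 0.002 -0.002 -0.161 -1; -3.35 -1.83 1.16 0.002 -0.002 -0.161 -1; -3.01 -2.34 1.18 0.002 -0.002 -0.161 -1; -2.59 -2.79 1.18 0.002 -0.002 -0.161 -1
```

View pics/s.png

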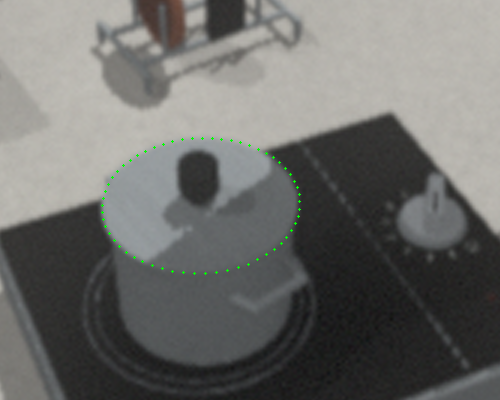

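The lid is seated: its outline matches the predicted ring at rim height and the knob is up. I've now viewed 11 pictures, one over the limit, so I continue with numbers only. Next is the selector.

jog_arm --rows "-3.8 -0.7 0.5 0 -0.004 -0.161 -0.4; -3.6 -1.3 1 0 -0.004 -0.161 -0.4; -3.4 -1.8 1.3 0 -0.004 -0.161 -0.4; -3 -2.3 1.3 0 -0.004 -0.161 -0.4; -2.6 -2.8 1.3 0 0 -0.161 -0.4"

```text
time: 22.05
position: [0.4685, 0.0285, 0.2652]
tool_rot: [2.819, 1.385, -0.027]
ft_force: [-1.2, -0.5, 0.2]
grip_width: 0.703
grip_force: 0.0
```

jog_arm --rows "0 0 0 0 0 0 -0.4; 0 0 0 0 0 0 -0.4"

```text
time: 22.3
position: [0.4711, 0.0274, 0.2677]
tool_rot: [2.82, 1.373, -0.022]
ft_force: [0.1, -0.1, 0.4]
grip_width: 0.696
grip_force: 0.0
```

```bash
python3 - <<'E'
from h import *
st(); Rt=tool(.956,0)
plan([.463,.03,.14],Rt,4,g=-.4)
w=cam('wrist');g=cv2.cvtColor(w['img'],6)
S=np.array([.463,.03])
# bright bar top at z=.100: rectify patch to world and find the bar by threshold
res=[]
N=61;xs=np.linspace(-.03,.03,N);A=np.zeros((N,N))
for i,x in enumerate(xs):
    for j,y in enumerate(xs):
        u,v=proj(w,[S[0]+x,S[1]+y,.1]);
        if 0<=u<559 and 0<=v<419:A[i,j]=g[int(round(v)),int(round(u))]
for row in A[::3,::3].astype(int): print(' '.join(f'{v:3d}' for v in row[::-1]))
E
```

```text
22.3 [0.4711 0.0274 0.2677] [[0.617, 0.787, -0.01], [0.787, -0.617, -0.011], [-0.015, -0.001, -1.0]] J [ 1.26 -0.12 -1.27  1.76 -0.11  1.43 -0.65] F [ 0.1 -0.1  0.4] 0.69605789722899 0.0
-0.03 -0.19 3.19 -0 0.004 -0.013 -0.4; -0.03 -0.2 3.2 -0 0.004 -0.013 -0.4; -0.05 -0.2 3.19 -0 0.004 -0.013 -0.4; -0.06 -0.19 3.19 -0 0.004 -0.013 -0.4
 57  12   0   0   4   0   1   0   4   9   4   7  11   9  10   9  11  10  10  12  14
 10  14  11  11  12  13   9  12  12  11  12  13  12  11  12  12  13  14  11  13  13
 14  11  11  10   8  10  10  10   7  14  12  13  11  13  13  11  13  12  13  13  14
 14  10  10  10   7   0  21   0   0   0   0   8  12  11  13  11  10  13  13  12  12
 12   9   5   0 180 183 246 248 248 249 255  22   0   0   0  12  11  10  13  11  10
  9   4 176 211 241 246 244 243 243 246 246 254 241 255 255   0  11  11  12  10   9
  6 116 208 247 245 243 244 243 245 245 250 235 253 249 250 255   4  13  13  11  10
116 222 245 244 244 245 243 242 247 224 252 252 249 250 251 252  33  12  12  11  12
200 228 246 244 240 243 244 217 230 253 250 249 251 252 236  73   1  13  14  12  13
219 2
[... 302 characters left out ...]
 252 241   0  59 109 253   8
114 248 113 157  60 217 254 240 146 185 181 255 253 252 254 229   7  13  13  11  13
147 115 122 130 249 255 235 171 188 171 255 253 252 252 255 196  10  10  14  13  11
 78 116 201 122 115 148 190 182 177 252 251 251 252 254 234   2  14  11  11  13  14
  0 148 124 203 145 189 177 254 252 251 251 252 252 178 123   5   0   0  10  13  12
  4   0 147 122 200 181 249 250 249 250 251 255 224 245   0  11  21 255   0  13  15
  7   9  33 144 139 129 240 255 240 148 243 214 113   5  10  13  10   4   4  13  16
  8   8   9   1   7 146 144 142 146 147 119   0   9   9  12  12  12  13  12  13  13
  8  10   0 141   7   9   1   8   9   7  11   9 255   0  14  13  12  15  12  13  12
```

The rectified patch shows the bar's black line at about 53° azimuth, which confirms the second click. The bar centre is near (0.4615,0.031). Descending onto it.

```bash
python3 - <<'E'
from h import *
Rt=tool(.956,0)
f=plan([.4615,.031,.14],Rt,3,g=-.4); plan([.4615,.031,.084],Rt,2,g=-.4,frm=f)
E
```

```text
-0.06 -0.31 4.26 -0.001 0.004 -0.016 -0.4; -0.08 -0.32 4.26 -0.001 0.004 -0.016 -0.4; -0.09 -0.32 4.25 -0.001 0.004 -0.016 -0.4
0 0 2.8 -0 0 -0 -0.4; 0.01 0.01 2.8 -0 0 -0 -0.4
```

jog_arm --rows "-0.1 -0.3 4.2 0 0.004 -0.016 -0.4; -0.1 -0.3 4.2 0 0.004 -0.016 -0.4; -0.1 -0.3 4.2 0 0.004 -0.016 -0.4; 0 0 0 0 0 0 -0.4; 0 0 0 0 0 0 -0.4"

```text
time: 22.98
position: [0.4621, 0.0315, 0.1428]
tool_rot: [-2.785, -1.445, 0.001]
ft_force: [-0.0, -0.4, 0.2]
grip_width: 0.697
grip_force: 0.0
```

```bash
python3 - <<'E'
from h import *
st(); Rt=tool(.956,0)
plan([.4615,.031,.084],Rt,3,g=-.4)
E
```

```text
22.98 [0.4621 0.0315 0.1428] [[0.576, 0.818, -0.002], [0.818, -0.576, 0.003], [0.001, -0.004, -1.0]] J [ 1.19  0.07 -1.32  1.96  0.06  1.16 -0.77] F [-0.  -0.4  0.2] 0.6970613372384015 0.0
-0.03 0 1.96 -0.001 -0 0 -0.4; -0.02 -0 1.96 -0.001 -0 0 -0.4; -0.03 -0 1.96 -0.001 -0 0 -0.4
```

jog_arm --rows "0 0 2 0 0 0 -0.4; 0 0 2 0 0 0 -0.4; 0 0 1.9 0 0 0 -0.4; 0 0 0 0 0 0 0; 0 0 0 0 0 0 0.4" --force 12

```text
time: 23.6
position: [0.462, 0.0305, 0.0842]
tool_rot: [-2.789, -1.445, 0.002]
ft_force: [0.6, 0.4, 0.2]
grip_width: 0.556
grip_force: 0.0
```

jog_arm --rows "0 0 0 0 0 0 1; 0 0 0 0 0 0 1; 0 0 0 0 0 0 1; 0 0 0 0 0 0 1; 0 0 0 0 0 0 1"

```text
time: 24.22
position: [0.4609, 0.03, 0.0827]
tool_rot: [-2.788, -1.445, 0.004]
ft_force: [1.4, -1.2, 0.5]
grip_width: 0.15
grip_force: 12.0
```

jog_arm --rows "0 0 0 0 0 0.125 1; 0 0 0 0 0 0.125 1; 0 0 0 0 0 0.125 1; 0 0 0 0 0 0.125 1; 0 0 0 0 0 0 1" --force 25

```text
time: 24.85
position: [0.4601, 0.0311, 0.0827]
tool_rot: [-3.058, -0.713, 0.007]
ft_force: [-2.8, 1.1, 4.3]
grip_width: 0.146
grip_force: 25.0
```

jog_arm --rows "0 0 0 0 0 0 1; 0 0 0 0 0 0 1"

```text
time: 25.1
position: [0.4601, 0.0311, 0.0827]
tool_rot: [-3.058, -0.714, 0.007]
ft_force: [-3.1, 2.0, 4.8]
grip_width: 0.146
grip_force: 25.0
```

```bash
python3 - <<'E'
from h import *
st(); r=rot(ctrl.get_state()['tool_rot']);print('yaw',np.arctan2(r[1,0],r[0,0]))
E
```

```text
25.1 [0.4601 0.0311 0.0827] [[0.897, 0.443, -0.005], [0.443, -0.897, 0.0], [-0.004, -0.003, -1.0]] J [ 0.99  0.18 -1.17  2.03  0.19  1.05 -1.38] F [-3.1  2.   4.8] 0.14566211538220708 24.997550547122955
yaw 0.45877842302294136
```

Yaw is now 0.459, against an expected 0.456 at the third click. I release and retreat.

jog_arm --rows "0 0 0 0 0 0 0.5; 0 0 0 0 0 0 0; 0 0 0 0 0 0 -0.4; 0 0 0 0 0 0 -0.4; 0 0 0 0 0 0 -0.4"

```text
time: 25.72
position: [0.4605, 0.0303, 0.0826]
tool_rot: [-3.059, -0.711, 0.006]
ft_force: [1.1, -0.7, 0.0]
grip_width: 0.616
grip_force: 0.0
```

jog_arm --rows "0 0 -2 0 0 0 -0.4; 0 0 -4 0 0 0 -0.4; 0 0 -5 0 0 0 -0.4; 0 0 -5 0 0 0 -0.4; 0 0 0 0 0 0 -0.4"

```text
time: 26.35
position: [0.4635, 0.0304, 0.246]
tool_rot: [3.056, 0.709, 0.004]
ft_force: [-0.2, -0.2, -0.6]
grip_width: 0.703
grip_force: 0.0
```

```bash
python3 - <<'E'
from h import *
st()
w=cam('wrist');g=cv2.cvtColor(w['img'],6);S=np.array([.4615,.031]);xs=np.linspace(-.027,.027,19)
for x in xs:
    o=[]
    for y in xs[::-1]:
        u,v=proj(w,[S[0]+x,S[1]+y,.1]);o.append(g[int(round(v)),int(round(u))] if 0<=u<559 and 0<=v<419 else -1)
    print(' '.join(f'{int(v):3d}' for v in o))
# lid check in scene
from scipy.ndimage import map_coordinates
th=np.linspace(0,2*np.pi,180,endpoint=False)
d=cam('scene');G=cv2.cvtColor(d['img'],6).astype(float)
def ring(c,rad):
    q=np.array([proj(d,[c[0]+rad*np.cos(a),c[1]+rad*np.sin(a),.166]) for a in th]);return map_coordinates(G,[q[:,1],q[:,0]],order=1)
print(sorted([(round(np.median(np.abs(ring((x,y),.063)-ring((x,y),.069))),1),round(x,4),round(y,4)) for x in np.arange(.645,.664,.0015) for y in np.arange(.016,.036,.0015)])[::-1][:4])
E
```

```text
26.35 [0.4635 0.0304 0.246 ] [[0.898, 0.441, 0.003], [0.441, -0.898, -0.004], [0.001, 0.005, -1.0]] J [ 1.16 -0.14 -1.17  1.82 -0.13  1.37 -1.09] F [-0.2 -0.2 -0.6] 0.7029621367481881 0.0
167  82  38  15  53  20   1   0  18   2   1   6  12   0   9  13   8   9  14
 11  11  12  13  11  13  12  10  12  10  12  13  15  11  12  14  15  14  14
 10  12  13  13  11  11  10  12  12  10  22   0   7  14  14  16  11  12  13
 10  13  10  13   8   0   0   0   0 224 255 255 201   0  12  10  15  13  12
 13  12  11   0 190 243 252 250 252 244 248 249 253  71  12  13  14  12  11
 12  10  62 235 245 244 247 247 209 253 248 251 248   3  13  11  14  12  12
  8 187 171 243 243 242 246 251 242 251 249 252 224 255   0  11  13  13  13
  0 189 245 241 242 242 246 205 252 249 251 247 254 255 252   1  12  14  14
130 234 243 239 243 243 254 242 251 250 252 196 253 252 255  30  15  14  14
207 254 243 239 242 243 124 253 246 254 249 251 252 253 254 189   4  12  13
213 246 243 239 242 247 243 255   0 254 194 252 252 253 252 238   5  13  13
150 246 244 239 242 203 253  99 224 249 253 250 252 252 253 241   0   0   0
 99 248 243 239 249 217 255   0 254 242 253 250 251 252 253 236   7  86 113
 93 255 243 238 168 253 102 222 250 249 251 249 251 253 255 245  10  13  11
204 230 241 180 236 255   0 255 244 252 251 250 251 252 228  92  10  14  13
255 136 255 178 159 180 116 250 251 250 251 250 251 252 225   7  13  14  13
  1 149 138 186 124 130 176 195 253 250 250 249 254 223  88   5  71   0  13
  6   0 143 126 162 116 120 255 251 249 254 242 225 253   4  12  15 255   0
 12  12   0 149 139 123 130 255 247 117 131 233  96   7  13  12  12   5  10
[(np.float64(48.9), np.float64(0.6555), np.float64(0.0235)), (np.float64(48.0), np.float64(0.654), np.float64(0.0235)), (np.float64(46.0), np.float64(0.6555), np.float64(0.022)), (np.float64(45.2), np.float64(0.654), np.float64(0.025))]
```

The pointer line now lies at about 25°, against 26° expected for the third click. The lid's outline is within about 2.5 mm of the rim centre. The arm is clear, so I hand in.

```bash
python3 -c "
from bench import ticket;print(ticket.close_job())"
```

```text
the job is handed in; nothing more can be done
None
```

I handed in the job at about 26 s: the lid is seated on the pot, about 2.5 mm from the rim's centre by camera, and the selector's pointer is at the third click; the hand-in gave no verdict, and I viewed 11 pictures against the limit of 10.

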